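# Refit the gear cover of the leaf shredder and hold it shut

## Robot

A 6-joint arm with a two-finger parallel gripper is mounted at the origin on the work surface. World frame = base frame: x ahead of the robot, y to its left, z up, the work surface at z = 0. Lengths are in m, angles in rad, forces in N, time in s.
With the tool pointing down it reaches from about 0.25 to 0.775 m from the base axis. Payload 4 kg.
Tool frame: the origin (TCP) lies at the centre of the arm's flange, where the gripper is bolted on; the fingertips stand 173 mm ahead of it and the grasp point (between the pads) lies 155 mm ahead of it; z points along the fingers, y is the direction in which the jaws open and shut (so a half turn about z gives the same grasp; the last joint's range is limited). The gripper opens to 85 mm and grips with 20 to 120 N. Pads are 22 mm wide; open, the fingers measure 114 mm over their backs; the gripper's body (76 mm by 85 mm) begins 54 mm behind the grasp point. The pads swing forward as they close: fully open they stand 13 mm farther back than shut.
Start: joints at [-1.264, 0.087, 1.371, -0, 1.684, -0.103], TCP at [0.219, -0.504, 0.405] pointing down, gripper open.
Joint ranges: [-3.1, 3.1], [-0.76, 2.03], [0.27, 2.55], [-1.08, 4.22], [0.17, 2.65], [-2.57, 2.57]. Speed limits (rad/s): [2.79, 2.79, 3.14, 3.14, 3.14, 3.14].

## Interface

Orientations are given as a rotation vector (axis times angle).
In Python, from bench import robot, eyes, job gives the robot as it stands.
- The arm moves only by the tool move_arm, never from a script. Its argument "series" is a list that holds one entry, the list of rows, each a list of 7 numbers: the shift along the tool's x, y, z in cm, then the turn, a rotation vector about the tool's x, y, z in rad, then the finger opening in cm, from 0 to 8.54. A call has exactly 5 rows; each row shifts and turns the pose as measured when the row begins, along the tool's axes as they then stand; what a row does not reach is not made up. A row lasts 1/10 s, in which the tool goes at most 50 mm and 8.59 degrees, less where a joint would pass 70% of its speed; a pose out of reach is approached as far as the arm can. A call with a gripper value outside its range is refused whole. The fingers move at their own pace and stop on an object; "squeeze" is the grip in N (left out, the last holds). Time passes only in rows, so rows that do not move let the fingers close, or fill a call up. It gives the time, the measured TCP pose, the force and the opening at its end, in the units of the state.
- robot.read_state(): the state, without advancing time (a new reading comes with each control period).
- eyes.read_camera(name): name is "scene" or "top" or "wrist"; returns a dict with "pixels" (420x560x3 uint8, red, green, blue), "fov_y" (degrees; the focal length in pixels is half the picture's height over the tangent of half this angle, whatever the lens; pixels are square), "cx", "cy" (the principal point, pixels), "T" (4x4, takes a point from camera to world coordinates). Camera axes: x right, y down, z forward; pixel columns grow to the right and rows downward; lengths in m; the calibration is good to about 2 mm. A picture is of the moment at which its call begins. There is no depth.
- job.close_job(): hands the job in, once; it reports no verdict.
The state is a dict: "t": time; "joint_positions": joint angles; "qvel": joint speeds; "tau": joint torques, N m; "eef_pos": TCP position; "eef_rot": TCP orientation; "force": force on the tool from outside, world axes, zero at the start; "moment": the same for the moment, N m; "opening": finger opening in m.
Only numpy, scipy, OpenCV 4.12 (cv2) and the standard library are available. Lean on these libraries where they do the work, as an engineer would, in place of code of your own. Each camera call takes 0.05 s, during which the arm holds its last target. There are 200 camera calls.

## Task

Put the gear cover back on the shredder: turn the quarter-turn fastener on the housing until its wing points straight at the lip, so that it will pass through the slot in the cover, then set the cover down over the wing and slide its plain edge fully home under the lip. Press the cover down firmly, flat against the housing, against the spring of its safety switch, and finish while still holding it pressed there, so that I can lock it. Do not disturb the other things on the bench.

Things in the scene. Friction and masses are not known exactly. Their poses are not given: they have to be found in the camera images.
- machine: The bench leaf shredder, fixed to the table: a dark green cast gear housing, 204 mm (x) by 150 mm (y), with feed rollers and a grey motor joined to its +x end (low, reaching 290 mm from the origin). Origin: on the table under the middle of the seat; +x points from the fastener's end of the housing to the lip's end; z up. Its place and yaw vary.
- seat: The flat steel rim on top of the housing, round the opening with the gears; the cover lies on it. Origin: 100 mm above the table, in the rim's top plane, exactly where the cover's origin comes when it is home; axes like the machine's, and like the fitted cover's. The rim reaches x = -94 to 90, y = -62 to 62 mm; the opening x = -38 to 52, y = -42 to 42 mm.
- lip (a point): Middle of the lip's front edge, on its underside: x = 76 mm of the seat, 8 mm above the rim. The lip is a green ledge, 6 mm thick, over the rim's +x end; under it is a pocket 14 mm deep in +x (a wall at x = 90 mm of the seat is its back), 8 mm high and 125 mm wide, between cheeks at y = -62.5 and 62.5 mm that begin at x = 74 mm and rise 14 mm above the rim.
- wing_grip (a point): Middle of the fastener's wing, 18 mm above the rim at x = -60, y = 0 mm of the seat. A steel flat 28 mm long (x), 8 mm thick (y), 7 to 29 mm above the rim, on an 8 mm stem. Turns about the vertical, friction 0.07 N m, stays where left. Starts 0.7 to 1.3 rad anticlockwise (from above) of lined up (its x along the seat's x); stops at 0.35 rad clockwise and 1.7 rad anticlockwise of that.
- cover: Loose aluminium plate 180 (x) by 120 (y) by 5 mm, 0.29 to 0.47 kg, flat on the table, handle up, on either side of the machine. Origin: centre of its underside; +x to the plain edge that goes under the lip. A slot right through it, 14 mm wide (y -7 to 7), runs from x = -78 to -20 mm: room to set it over the lined-up wing 18 to 22 mm short of home, then slide it level under the lip.
- cover_handle (a point): The middle of the grip of the cover's steel bow handle, at x = 14, y = 0, z = 35 mm of the cover. The grip is a square bar 60 mm long along the cover's x, 12 mm wide (y) and 12 mm tall (29 to 41 mm above the underside), on a post at each end; 24 mm free below it.
- cover_near (a point): Middle of the cover's slotted-end edge, on the underside (x = -90 mm of the cover).
- cover_tongue (a point): Middle of the cover's plain edge, on the underside (x = 90 mm of the cover).
- plunger (a joint): The spring plunger of the cover's safety switch, a steel pin 10 mm in diameter on a bracket in the opening at x = 14, y = 0 of the seat. 0: free, its tip 5 mm above the rim; 0.005 m: pressed level with the rim. It pushes up with 6 N at first and 8 N when level, so the cover lifts by itself when it is let go.
- mould: Black cigar mould, 120 by 240 by 34 mm, origin at the centre of its underside. Leave alone.
- paste_jar: Closed white jar, 68 mm in diameter, 75 mm tall, origin at the centre of its underside. Leave alone.
- ring_gauge: Brass gauge, 30 mm in diameter, 45 mm tall, origin at the centre of its underside, on the thin steel plate. Leave alone.
- bunch_cutter: White hand cutter, 156 mm long, 15 mm high, lying on the thin steel plate; origin on its underside near the middle. Leave alone.
There are look-alikes about, which are no part of the job. Several things have the shape of the cover; the one meant has the colours described above.

How it is judged:
On the way, in this order (a step that is already met when the one before it is completed fails the run):
1. the fastener's wing is lined up with the machine's length, before the cover is over it (angle between the x axis of wing_grip and the x axis of seat, either way round below 0.14 rad and horizontal distance between cover and seat above 0.06 m), for 0.2 s.
2. the cover lies over the wing and its plain edge is fully home under the lip (x of cover in the frame of seat between -0.004 and 0.004 m and y of cover in the frame of seat between -0.005 and 0.005 m and angle between cover's own z axis and vertical below 0.2 rad and z of cover_near in the frame of seat below 0.016 m and z of cover_tongue in the frame of seat below 0.006 m), for 0.1 s.
At the end, for the whole second after the job is handed in: Cover home under the lip (4 mm along, 5 mm across), slotted end within 2 mm and plain end within 3 mm of the rim, touching it (over 1 N); wing in the slot, lined up within 0.14 rad; plunger in by over 4 mm; robot still holding the cover down (over 3 N), cover at rest (x of cover in the frame of seat between -0.004 and 0.004 m and y of cover in the frame of seat between -0.005 and 0.005 m and angle between the x axis of wing_grip and the x axis of seat, either way round below 0.14 rad and z of cover_near in the frame of seat below 0.002 m and z of cover_tongue in the frame of seat below 0.003 m and z of cover in the frame of seat above -0.004 m and value of joint plunger above 0.004 m and contact force between cover and seat above 1 N and contact force between any of the fingers, the arm and cover above 3 N and linear speed of cover below 0.02 m/s); the arm keeps its last pose, push and grip.
It fails at once if the black cigar mould is shifted by more than 30 mm (distance of mould from where it was at the start of the episode above 0.03 m).
It fails at once if the paste jar is shifted by more than 30 mm (distance of paste_jar from where it was at the start of the episode above 0.03 m).
It fails at once if the brass ring gauge is shifted by more than 30 mm (distance of ring_gauge from where it was at the start of the episode above 0.03 m).
It fails at once if the white cutter is shifted by more than 30 mm (distance of bunch_cutter from where it was at the start of the episode above 0.03 m).
It also fails if it takes over 59 s, if anything falls off the work surface, if the arm or the gripper's body presses on something with over 40 N, if the wrist force passes 120 N, or if a joint passes its speed limit or range.

## Working session

There is one attempt and no reset: what is moved stays moved. The work goes in short steps, Python scripts to look and compute and a tool call to move; the robot and the scene stay as the last step left them, time stands still between calls to the robot, and variables do not carry over. Pictures are saved under pics/ and viewed, about 8 in all and at most 12, crops included, and the job is handed in when it is done.

Besides the shell and the picture viewer there is one more tool, called as a command line: name --argument value ..., lists and objects as JSON in quotes. move_arm: Moves the arm, as the interface text tells. Its arguments: {"type":"object","properties":{"series":{"type":"array"},"squeeze":{"type":"number"}},"required":["series"]}

```bash
ls; mkdir -p pics; cat > h.py <<'E'
import numpy as np, cv2
from bench import robot, eyes, job
from scipy.spatial.transform import Rotation as R
def cam(n,save=None):
    c=eyes.read_camera(n); c['pixels']=np.array(c['pixels']); c['T']=np.array(c['T'])
    if save: cv2.imwrite(save,c['pixels'][:,:,::-1])
    c['f']=210/np.tan(np.radians(c['fov_y'])/2); return c
def ray(c,u,v,z):
    d=c['T'][:3,:3]@np.array([(u-c['cx'])/c['f'],(v-c['cy'])/c['f'],1]); o=c['T'][:3,3]
    return o+d*(z-o[2])/d[2]
def proj(c,p):
    q=c['T'][:3,:3].T@(np.asarray(p)-c['T'][:3,3]); return q[:2]/q[2]*c['f']+[c['cx'],c['cy']]
def st():
    s=robot.read_state(); print({k:np.round(s[k],4).tolist() for k in ('t','eef_pos','eef_rot','force','opening','joint_positions')}); return s
E
python3 - <<'E'
from h import *
import pickle
st()
d={n:cam(n,f'pics/{n}0.png') for n in('scene','top','wrist')}
pickle.dump(d,open('c0.pkl','wb'))
for n in d: print(n,d[n]['fov_y'],d[n]['cx'],d[n]['cy'],d[n]['T'].round(3).tolist())
E
```

```text
pics
{'t': 0.0, 'eef_pos': [0.2191, -0.5043, 0.4035], 'eef_rot': [-3.0736, -0.6388, 0.0003], 'force': [-0.5942, 0.246, 0.4157], 'opening': 0.0849, 'joint_positions': [-1.2641, 0.088, 1.3723, 0.0, 1.6836, -0.1031]}
scene 44.25767040614296 282.3267021385572 211.56996554880678 [[-0.044, 0.531, -0.846, 2.036], [0.999, 0.04, -0.027, 0.016], [0.019, -0.847, -0.532, 1.086], [0.0, 0.0, 0.0, 1.0]]
top 49.60514031840381 284.5608539035434 208.01430189521156 [[0.025, -0.994, 0.104, 0.357], [-1.0, -0.023, 0.02, -0.031], [-0.017, -0.104, -0.994, 1.32], [0.0, 0.0, 0.0, 1.0]]
wrist 58.69377925475531 286.2270024732022 207.40993549506067 [[0.398, -0.871, -0.287, 0.293], [-0.917, -0.379, -0.122, -0.473], [-0.002, 0.312, -0.95, 0.374], [0.0, 0.0, 0.0, 1.0]]
```

View pics/top0.png

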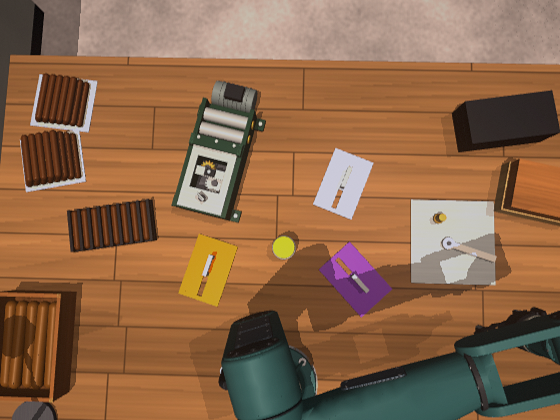

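View pics/scene0.png

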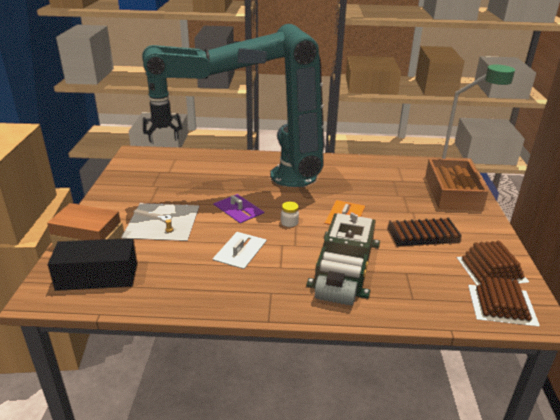

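The top view has three cover-shaped plates: orange (207,270), silver-white (343,183) and purple (355,278). "Aluminium with a steel handle" fits the one at (343,183). The machine's seat is at (207,180), with the lip towards the rollers (up in the image). I'll check this in one close crop.

```bash
python3 - <<'E'
import cv2
i=cv2.imread('pics/top0.png')[75:235,165:385]
cv2.imwrite('pics/crop1.png',cv2.resize(i,None,fx=3.6,fy=3.6,interpolation=cv2.INTER_CUBIC))
E
```

```text
(no output)
```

View pics/crop1.png

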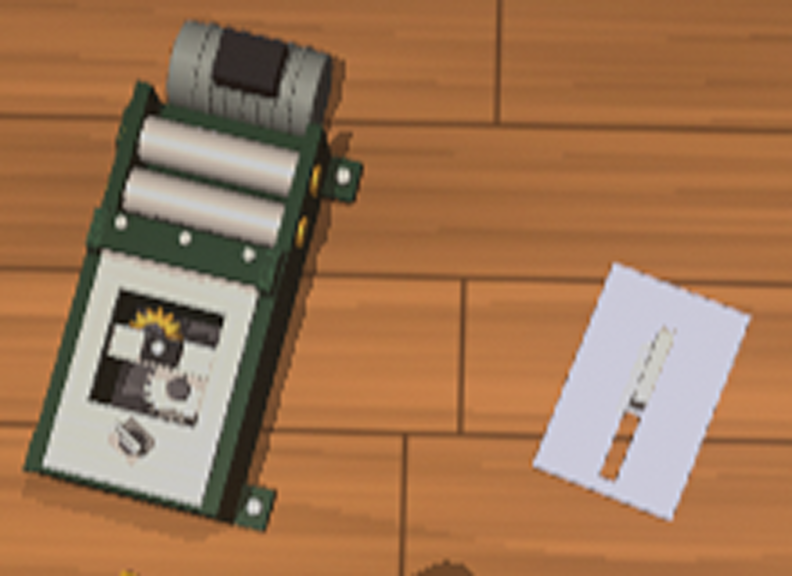

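The crop shows the light aluminium plate with its grey handle and open slot. Its handle end points up-image, so its +x runs roughly along the machine's. The wing is at about crop (132,438), turned. Next I'll measure both.

```bash
cat > meas.py <<'E'
from h import *
def quad(mask,c,z):
    cn=max(cv2.findContours(mask.astype(np.uint8),cv2.RETR_EXTERNAL,cv2.CHAIN_APPROX_NONE)[0],key=cv2.contourArea)[:,0]
    P=np.array([ray(c,u,v,z)[:2] for u,v in cn])
    (x,y),s,a=cv2.minAreaRect((P*1000).astype(np.float32)); 
    b=cv2.boxPoints(((x,y),s,a)); return np.array([x,y])/1000,s,a,b/1000
E
python3 - <<'E'
from meas import *
import pickle
c=pickle.load(open('c0.pkl','rb'))['top']
hsv=cv2.cvtColor(c['pixels'],cv2.COLOR_RGB2HSV); H,S,V=[hsv[:,:,i].astype(int) for i in range(3)]
m=(S<60)&(V>150)
a=np.zeros_like(m);a[145:225,305:380]=1
print('cover',*quad(m&a,c,0.005))
a[:]=0;a[138:222,170:242]=1
print('rim',*quad(m&a,c,0.1))
print('wing',ray(c,201.7,196.7,0.129))
for u,v in [(165+100/3.6,75+250/3.6),(165+262/3.6,75+292/3.6)]: print('lip corner',ray(c,u,v,.114))
# green housing
g=(H>40)&(H<90)&(S>60)
E
```

```text
cover [ 0.57129199 -0.17290297] (120.92438507080078, 181.99908447265625) 69.33059692382812 [[ 0.4648082  -0.19735278]
 [ 0.6350925  -0.26159397]
 [ 0.67777574 -0.14845316]
 [ 0.5074915  -0.08421198]]
rim [0.5574845  0.20855377] (123.36119842529297, 170.48037719726562) 77.07727813720703 [[0.4606092  0.16749822]
 [0.62677175 0.12937254]
 [0.6543598  0.24960934]
 [0.48819727 0.287735  ]]
wing [0.50613517 0.21353477 0.129     ]
lip corner [0.65059716 0.24723599 0.114     ]
lip corner [0.62090817 0.12351699 0.114     ]
```

The measured sizes agree (cover 121×182 mm, rim 123×170 mm visible). Next is a row planner, then on to the wing.

```bash
cat > plan.py <<'E'
from h import *
def pose(s=None):
    s=s or robot.read_state(); return np.array(s['eef_pos']),R.from_rotvec(s['eef_rot'])
def down(psi): return R.from_matrix(np.array([[np.cos(psi),np.sin(psi),0],[np.sin(psi),-np.cos(psi),0],[0,0,-1]]))
def plan(p,psi,step=.04,rs=.12,start=None,op=8.5,n=None):
    """rows (tool axes, cm, rad) from start/current pose to p, yaw psi (tool down)"""
    p0,r0=start or pose(); p=np.array(p); r1=down(psi); rv=(r0.inv()*r1).as_rotvec()
    n=n or max(1,int(np.ceil(max(np.linalg.norm(p-p0)/step,np.linalg.norm(rv)/rs))))
    n=-(-n//5)*5
    for k in range(n):
        rk=r0*R.from_rotvec(rv*k/n); d=rk.inv().apply((p-p0)/n)*100
        print([round(float(x),2) for x in d]+[round(float(x),3) for x in rv/n]+[op])
    return p,r1
U=np.array([.9747,-.2236,0]);V=np.array([.2236,.9747,0]);S=np.array([.566,.2066,.1]);SY=-.2255
E
python3 - <<'E'
from plan import *
st0=robot.read_state()
w=S-.06*U
plan([w[0]-.03,w[1],.40],.8,step=.042)
E
```

```text
[2.63, -2.81, 0.02, -0.0, -0.0, -0.02, 8.5]
[2.68, -2.76, 0.02, -0.0, -0.0, -0.02, 8.5]
[2.74, -2.7, 0.02, -0.0, -0.0, -0.02, 8.5]
[2.79, -2.65, 0.02, -0.0, -0.0, -0.02, 8.5]
[2.84, -2.59, 0.02, -0.0, -0.0, -0.02, 8.5]
[2.89, -2.54, 0.02, -0.0, -0.0, -0.02, 8.5]
[2.94, -2.48, 0.02, -0.0, -0.0, -0.02, 8.5]
[2.99, -2.42, 0.02, -0.0, -0.0, -0.02, 8.5]
[3.03, -2.36, 0.02, -0.0, -0.0, -0.02, 8.5]
[3.08, -2.31, 0.02, -0.0, -0.0, -0.02, 8.5]
[3.12, -2.24, 0.02, -0.0, -0.0, -0.02, 8.5]
[3.17, -2.18, 0.02, -0.0, -0.0, -0.02, 8.5]
[3.21, -2.12, 0.02, -0.0, -0.0, -0.02, 8.5]
[3.25, -2.06, 0.02, -0.0, -0.0, -0.02, 8.5]
[3.29, -1.99, 0.02, -0.0, -0.0, -0.02, 8.5]
[3.33, -1.93, 0.02, -0.0, -0.0, -0.02, 8.5]
[3.36, -1.86, 0.02, -0.0, -0.0, -0.02, 8.5]
[3.4, -1.8, 0.02, -0.0, -0.0, -0.02, 8.5]
[3.43, -1.73, 0.02, -0.0, -0.0, -0.02, 8.5]
[3.47, -1.66, 0.02, -0.0, -0.0, -0.02, 8.5]
```

move_arm --series '[[[2.7, -2.8, 0, 0, 0, -0.02, 8.5], [2.7, -2.8, 0, 0, 0, -0.02, 8.5], [2.7, -2.7, 0, 0, 0, -0.02, 8.5], [2.8, -2.7, 0, 0, 0, -0.02, 8.5], [2.8, -2.6, 0, 0, 0, -0.02, 8.5]]]'

```text
t: 0.65
eef_pos: [0.2835, -0.3204, 0.3999]
eef_rot: [-3.034, -0.783, 0.002]
force: [0.1, 1.0, 0.3]
opening: 0.0852
```

move_arm --series '[[[2.9, -2.5, 0, 0, 0, -0.02, 8.5], [2.9, -2.5, 0, 0, 0, -0.02, 8.5], [3.0, -2.4, 0, 0, 0, -0.02, 8.5], [3.0, -2.4, 0, 0, 0, -0.02, 8.5], [3.1, -2.3, 0, 0, 0, -0.02, 8.5]]]'

```text
t: 1.15
eef_pos: [0.3482, -0.1316, 0.3996]
eef_rot: [-2.989, -0.936, 0.001]
force: [0.6, -0.8, 0.4]
opening: 0.0849
```

move_arm --series '[[[3.1, -2.2, 0, 0, 0, -0.02, 8.5], [3.2, -2.2, 0, 0, 0, -0.02, 8.5], [3.2, -2.1, 0, 0, 0, -0.02, 8.5], [3.2, -2.1, 0, 0, 0, -0.02, 8.5], [3.3, -2.0, 0, 0, 0, -0.02, 8.5]]]'

```text
t: 1.65
eef_pos: [0.4117, 0.058, 0.4002]
eef_rot: [-2.938, -1.09, -0.001]
force: [1.1, -0.6, 0.6]
opening: 0.085
```

Tracking is good.

move_arm --series '[[[3.3, -1.9, 0, 0, 0, -0.02, 8.5], [3.3, -1.9, 0, 0, 0, -0.02, 8.5], [3.4, -1.8, 0, 0, 0, -0.02, 8.5], [1.6, -1.7, 0, 0, 0, -0.02, 8.5], [0, 0, 0, 0, 0, 0, 8.5]]]'

```text
t: 2.15
eef_pos: [0.4488, 0.2, 0.3988]
eef_rot: [-2.884, -1.222, 0.003]
force: [-0.1, -0.1, -0.8]
opening: 0.0852
```

```bash
python3 - <<'E'
from plan import *
import pickle
st(); c=cam('wrist','pics/w1.png'); pickle.dump(c,open('w1.pkl','wb'))
print(proj(c,S-.06*U+[0,0,.029]),proj(c,S),c['T'][:3,3])
cv2.imwrite('pics/w1b.png',cv2.resize(c['pixels'][:,:,::-1],None,fx=1.42,fy=1.42))
E
```

```text
{'t': 2.15, 'eef_pos': [0.4488, 0.2, 0.3988], 'eef_rot': [-2.8843, -1.2222, 0.0025], 'force': [-0.0907, -0.1278, -0.7735], 'opening': 0.0852, 'joint_positions': [0.301, -0.0424, 1.5146, 0.0089, 1.6719, 1.071]}
[334.172   127.20388] [406.93921944  76.17501895] [0.50471101 0.25743407 0.36919538]
```

View pics/w1b.png

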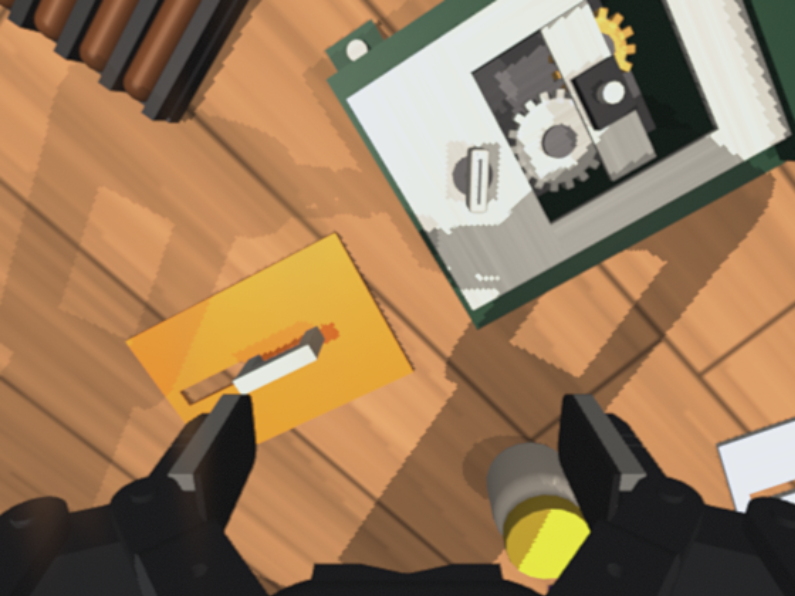

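The wrist view shows the wing's top as a white strip, from about (480,150) to (479,210) in the scaled picture, on a dark stem. The prediction was (474,181), so it is within about 2 mm. Now its angle and the rim corners.

```bash
python3 - <<'E'
from plan import *
import pickle
c=pickle.load(open('w1.pkl','rb')); k=1.42
a=ray(c,480.5/k,149/k,.129);b=ray(c,479/k,209/k,.129)
d=a-b;print(a,b,np.linalg.norm(d),'wing yaw',np.arctan2(d[1],d[0]),'rel',np.arctan2(d[1],d[0])-SY,'mid',(a+b)/2,'exp',S-.06*U)
A=ray(c,347/k,96/k,.1);B=ray(c,475/k,322/k,.1);print(A,B,'exp',S-.094*U+.062*V,S-.094*U-.062*V)
d=A-B;print('seat yaw',np.arctan2(d[1],d[0])-np.pi/2,np.linalg.norm(d))
# opening corners
for q in [(473,72),(551,222),(717,130)]:print(ray(c,q[0]/k,q[1]/k,.1))
print([ (S+x*U+y*V).round(4) for x,y in((-.038,.042),(-.038,-.042),(.052,-.042))])
E
```

```text
[0.51845204 0.22833004 0.129     ] [0.50055946 0.20921054 0.129     ] 0.026185869698152883 wing yaw 0.8185354312087417 rel 1.0440354312087416 mid [0.50950575 0.21877029 0.129     ] exp [0.507518 0.220016 0.1     ]
[0.49068366 0.2872225  0.1       ] [0.45775229 0.15911268 0.1       ] exp [0.4882414 0.2880498 0.1      ] [0.460515 0.167187 0.1     ]
seat yaw -0.2516083118583836 0.1322747171985755
[0.54077129 0.2533555  0.1       ]
[0.52201722 0.1729656  0.1       ]
[0.60785643 0.15218795 0.1       ]
[array([0.5384, 0.256 , 0.1   ]), array([0.5196, 0.1742, 0.1   ]), array([0.6073, 0.154 , 0.1   ])]
```

```bash
python3 - <<'E'
from plan import *
a=plan([.5085,.2192,.33],.815,n=5)
plan([.5085,.2192,.281],.815,n=5,start=a)
E
```

```text
[1.12, 0.58, 1.37, -0.002, -0.0, -0.003, 8.5]
[1.12, 0.59, 1.37, -0.002, -0.0, -0.003, 8.5]
[1.12, 0.59, 1.37, -0.002, -0.0, -0.003, 8.5]
[1.12, 0.59, 1.37, -0.002, -0.0, -0.003, 8.5]
[1.12, 0.59, 1.37, -0.002, -0.0, -0.003, 8.5]
[0.0, 0.0, 0.98, 0.0, 0.0, 0.0, 8.5]
[0.0, 0.0, 0.98, 0.0, 0.0, 0.0, 8.5]
[0.0, 0.0, 0.98, 0.0, 0.0, 0.0, 8.5]
[0.0, 0.0, 0.98, 0.0, 0.0, 0.0, 8.5]
[0.0, 0.0, 0.98, 0.0, 0.0, 0.0, 8.5]
```

move_arm --series '[[[1.15, 0.6, 1.4, -0.002, 0, -0.003, 8.5], [1.15, 0.6, 1.4, -0.002, 0, -0.003, 8.5], [1.15, 0.6, 1.4, -0.002, 0, -0.003, 8.5], [1.15, 0.6, 1.4, -0.002, 0, -0.003, 6], [1.1, 0.6, 1.3, -0.002, 0, -0.003, 5]]]'

```text
t: 2.7
eef_pos: [0.5112, 0.2144, 0.3306]
eef_rot: [2.882, 1.235, 0.01]
force: [0.5, 1.1, -0.3]
opening: 0.0586
```

```bash
python3 - <<'E'
from plan import *
st();plan([.5085,.2192,.281],.815,n=5,op=5)
E
```

```text
{'t': 2.7, 'eef_pos': [0.5112, 0.2144, 0.3306], 'eef_rot': [2.8824, 1.2347, 0.0097], 'force': [0.4779, 1.1095, -0.3249], 'opening': 0.0586, 'joint_positions': [0.2963, 0.1207, 1.4815, -0.0052, 1.5326, 1.0579]}
[0.03, -0.11, 0.99, 0.002, -0.001, -0.001, 5]
[0.03, -0.11, 0.99, 0.002, -0.001, -0.001, 5]
[0.03, -0.11, 0.99, 0.002, -0.001, -0.001, 5]
[0.03, -0.11, 0.99, 0.002, -0.001, -0.001, 5]
[0.03, -0.11, 0.99, 0.002, -0.001, -0.001, 5]
```

move_arm --series '[[[0, -0.1, 1.0, 0.002, 0, 0, 5], [0, -0.1, 1.0, 0.002, 0, 0, 5], [0, -0.1, 1.0, 0.002, 0, 0, 5], [0, -0.1, 0.9, 0.002, 0, 0, 5], [0, -0.1, 0.9, 0.002, 0, 0, 5]]]' --squeeze 30

```text
t: 3.2
eef_pos: [0.507, 0.2141, 0.279]
eef_rot: [-2.889, -1.228, 0.001]
force: [-1.4, 0.7, 0.3]
opening: 0.0499
```

move_arm --series '[[[0, 0, 0, 0, 0, 0, 2.5], [0, 0, 0, 0, 0, 0, 0], [0, 0, 0, 0, 0, 0, 0], [0, 0, 0, 0, 0, 0, 0], [0, 0, 0, 0, 0, 0, 0]]]'

```text
t: 3.7
eef_pos: [0.5055, 0.2147, 0.2777]
eef_rot: [-2.886, -1.229, 0.006]
force: [-1.1, -0.2, -2.2]
opening: 0.0073
```

```bash
python3 - <<'E'
from plan import *
st();c=cam('wrist','pics/w2.png')
p,r=pose(); print('psi',np.arctan2(*r.as_matrix()[[1,0],0]), 'tcp-wing',p-(S-.06*U))
E
```

```text
{'t': 3.7, 'eef_pos': [0.5055, 0.2147, 0.2777], 'eef_rot': [-2.8862, -1.229, 0.0061], 'force': [-1.0675, -0.2096, -2.2153], 'opening': 0.0073, 'joint_positions': [0.2972, 0.1462, 1.5609, 0.0043, 1.4388, 1.0623]}
psi 0.8051011495332805 tcp-wing [-0.001964   -0.00535399  0.17774171]
```

move_arm --series '[[[0, -0.05, 0, 0, 0, 0.1, 0], [0, -0.05, 0, 0, 0, 0.1, 0], [0, -0.05, 0, 0, 0, 0.1, 0], [0, -0.05, 0, 0, 0, 0.1, 0], [0, -0.05, 0, 0, 0, 0.1, 0]]]'

```text
t: 4.25
eef_pos: [0.5041, 0.217, 0.2777]
eef_rot: [-3.106, -0.449, 0.008]
force: [0.5, 0.4, -0.9]
opening: 0.0073
```

move_arm --series '[[[0, -0.05, 0, 0, 0, 0.1, 0], [0, -0.05, 0, 0, 0, 0.1, 0], [0, -0.05, 0, 0, 0, 0.1, 0], [0, -0.05, 0, 0, 0, 0.1, 0], [0, 0, 0, 0, 0, 0, 0]]]'

```text
t: 4.75
eef_pos: [0.5039, 0.2192, 0.2777]
eef_rot: [-3.133, 0.202, 0.009]
force: [-0.7, -0.2, -2.1]
opening: 0.0072
```

```bash
python3 - <<'E'
from plan import *
st()
p,r=pose(); print('psi',np.arctan2(*r.as_matrix()[[1,0],0]), 'tcp-wing',p-(S-.06*U))
E
```

```text
{'t': 4.75, 'eef_pos': [0.5039, 0.2192, 0.2777], 'eef_rot': [-3.133, 0.202, 0.0088], 'force': [-0.74, -0.1577, -2.0852], 'opening': 0.0072, 'joint_positions': [0.3061, 0.1469, 1.5601, 0.004, 1.4391, 2.0051]}
psi -0.12877958633014577 tcp-wing [-0.00360226 -0.00079176  0.17772648]
```

move_arm --series '[[[0, -0.05, 0, 0, 0, 0.1, 0], [0, 0, 0, 0, 0, 0, 0], [0, 0, 0, 0, 0, 0, 4], [0, 0, 0, 0, 0, 0, 4], [0, 0, 0, 0, 0, 0, 4]]]'

```text
t: 5.25
eef_pos: [0.5046, 0.2197, 0.279]
eef_rot: [-3.12, 0.345, 0.005]
force: [-0.0, -0.5, 0.6]
opening: 0.0402
```

move_arm --series '[[[0, 0, -2, 0, 0, 0, 5], [0, 0, -3, 0, 0, 0, 5], [-1, 0, -4, 0, 0, 0, 8.5], [-1, 0, -4, 0, 0, 0, 8.5], [0, 0, 0, 0, 0, 0, 8.5]]]'

```text
t: 5.75
eef_pos: [0.4852, 0.2232, 0.4132]
eef_rot: [-3.121, 0.339, 0.007]
force: [1.6, -0.1, 0.4]
opening: 0.0848
```

```bash
python3 - <<'E'
from plan import *
import pickle
st(); c=cam('wrist'); pickle.dump(c,open('w3.pkl','wb'))
u,v=proj(c,S-.06*U+[0,0,.029]); print(u,v)
m=c['pixels']; x0=int(u)-130;y0=max(0,int(v)-90);print(x0,y0)
x0=max(0,x0)
cv2.imwrite('pics/w3.png',cv2.resize(m[y0:y0+180,x0:x0+240,::-1],None,fx=3,fy=3))
E
```

```text
{'t': 5.75, 'eef_pos': [0.4852, 0.2232, 0.4132], 'eef_rot': [-3.1211, 0.3388, 0.0072], 'force': [1.6414, -0.0911, 0.3995], 'opening': 0.0848, 'joint_positions': [0.324, 0.0511, 1.3923, 0.0039, 1.7015, 2.1115]}
284.401775974167 170.57915461050226
154 80
```

View pics/w3.png

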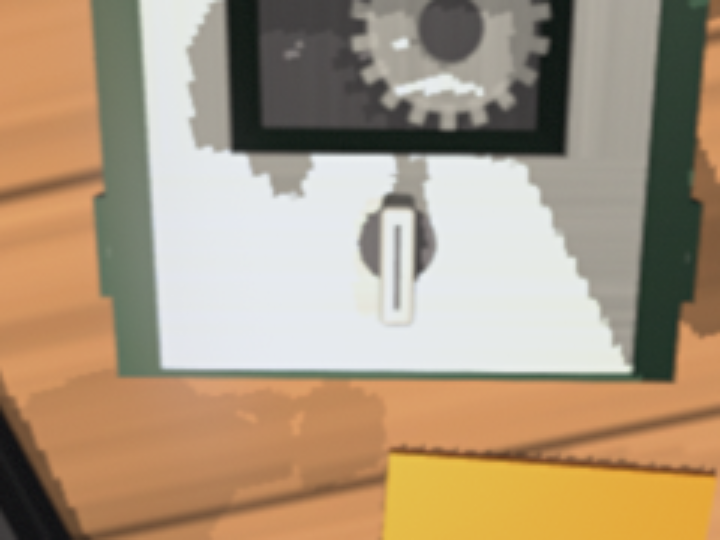

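The wing now runs along the seat: strip (397,207)–(396,325), perpendicular to the rim edge (162,368)–(632,373). Now I'll refine the seat from this picture and plan the trip to the cover.

```bash
python3 - <<'E'
from plan import *
import pickle
c=pickle.load(open('w3.pkl','rb'))
q=lambda u,v,z:ray(c,154+u/3,80+v/3,z)
w=q(397,266,.129);print('wing',w,'-> S',w+.06*U)
a,b=q(397,207,.129),q(396,325,.129);print('yaw',np.arctan2(*(a-b)[[1,0]]),np.linalg.norm(a-b))
L,Rr=q(162,368,.1),q(632,373,.1);print('rim',np.linalg.norm(L-Rr),np.arctan2(*(L-Rr)[[1,0]])-np.pi/2,'S',(L+Rr)/2+.094*U)
L,Rr=q(230,153,.1),q(567,155,.1);print('open',np.linalg.norm(L-Rr),np.arctan2(*(L-Rr)[[1,0]])-np.pi/2,'S',(L+Rr)/2+.038*U)
# cover handle hover
C=np.array([.5713,-.1729,0]);y=-.361;h=C+.014*np.array([np.cos(y),np.sin(y),0]);print(h)
plan([h[0]-.02,h[1],.36],y,step=.043)
E
```

```text
wing [0.50855103 0.21841575 0.129     ] -> S [0.56703303 0.20499975 0.129     ]
yaw -0.2250543647248008 0.0277820161308201
rim 0.1247226508036214 -0.22754729022790188 S [0.56629498 0.20483927 0.1       ]
open 0.08403297753001132 -0.22242571607522477 S [0.5670181  0.20483574 0.1       ]
[ 0.58439762 -0.17784494  0.        ]
[1.64, 3.75, 0.49, 0.0, 0.001, 0.014, 8.5]
[1.69, 3.72, 0.49, 0.0, 0.001, 0.014, 8.5]
[1.75, 3.7, 0.49, 0.0, 0.001, 0.014, 8.5]
[1.8, 3.67, 0.49, 0.0, 0.001, 0.014, 8.5]
[1.85, 3.64, 0.49, 0.0, 0.001, 0.014, 8.5]
[1.9, 3.62, 0.5, 0.0, 0.001, 0.014, 8.5]
[1.95, 3.59, 0.5, 0.0, 0.001, 0.014, 8.5]
[2.01, 3.56, 0.5, 0.0, 0.001, 0.014, 8.5]
[2.06, 3.53, 0.5, 0.0, 0.001, 0.014, 8.5]
[2.11, 3.5, 0.5, 0.0, 0.001, 0.014, 8.5]
```

move_arm --series '[[[1.7, 3.75, 0.4, 0, 0.001, 0.014, 8.5], [1.7, 3.7, 0.4, 0, 0.001, 0.014, 8.5], [1.75, 3.7, 0.4, 0, 0.001, 0.014, 8.5], [1.8, 3.7, 0.5, 0, 0.001, 0.014, 8.5], [1.85, 3.65, 0.5, 0, 0.001, 0.014, 8.5]]]'

```text
t: 6.3
eef_pos: [0.5268, 0.0208, 0.383]
eef_rot: [-3.111, 0.428, 0.01]
force: [-0.3, -0.0, 0.3]
opening: 0.0847
```

move_arm --series '[[[1.9, 3.6, 0.5, 0, 0.001, 0.014, 8.5], [1.95, 3.6, 0.5, 0, 0.001, 0.014, 8.5], [2.0, 3.55, 0.5, 0, 0.001, 0.014, 8.5], [2.05, 3.55, 0.5, 0, 0.001, 0.014, 8.5], [2.1, 3.5, 0.5, 0, 0.001, 0.014, 8.5]]]'

```text
t: 6.8
eef_pos: [0.5687, -0.1881, 0.3481]
eef_rot: [-3.093, 0.538, 0.017]
force: [0.3, 0.6, 0.4]
opening: 0.0851
```

move_arm --series '[[[0, 0, 0, 0, 0, 0, 8.5], [0, 0, 0, 0, 0, 0, 8.5], [0, 0, 0, 0, 0, 0, 8.5], [0, 0, 0, 0, 0, 0, 8.5], [0, 0, 0, 0, 0, 0, 8.5]]]'

```text
t: 7.3
eef_pos: [0.5681, -0.1915, 0.3411]
eef_rot: [-3.091, 0.543, 0.033]
force: [-0.6, 0.3, 0.1]
opening: 0.085
```

```bash
sed -i 's/S=np.array.*/S=np.array([.567,.205,.1]);SY=-.225/' plan.py; python3 - <<'E'
from plan import *
import pickle
st(); c=cam('wrist','pics/w4.png'); pickle.dump(c,open('w4.pkl','wb'))
E
```

```text
{'t': 7.3, 'eef_pos': [0.5681, -0.1915, 0.3411], 'eef_rot': [-3.0908, 0.543, 0.0334], 'force': [-0.559, 0.3132, 0.0904], 'opening': 0.085, 'joint_positions': [-0.4192, 0.224, 1.3413, -0.002, 1.5977, 1.4994]}
```

View pics/w4.png

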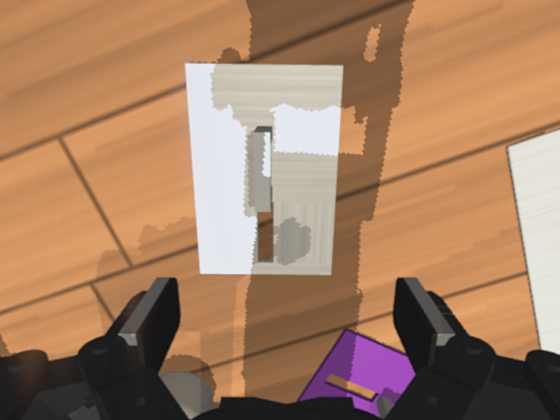

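The plate's corners are at (186,63), (343,66), (331,274) and (201,273), with the handle at about (259,170). Casting these onto the plane z = 5 mm.

```bash
python3 - <<'E'
from plan import *
import pickle
c=pickle.load(open('w4.pkl','rb'))
P=np.array([ray(c,u,v,.005) for u,v in[(186,63),(343,66),(331,274),(201,273)]])
C=P.mean(0);d=P[0]+P[1]-P[2]-P[3];y=np.arctan2(d[1],d[0]);e=P[0]+P[3]-P[1]-P[2]
print(C,y,np.arctan2(e[1],e[0])-np.pi/2,np.linalg.norm(d)/2,np.linalg.norm(e)/2)
h=C+.014*np.array([np.cos(y),np.sin(y),0]);print('handle',h)
hx=np.array([np.cos(y),np.sin(y),0])
for k in(-.03,.03): print(proj(c,h+k*hx+[0,0,.036]))
g=[h[0],h[1],.193]
a=plan([h[0],h[1],.24],y,n=5);plan([h[0],h[1],.192],y,n=5,start=a)
E
```

```text
[ 0.57208301 -0.17454062  0.005     ] -0.3600723661719704 -0.3618129585277867 0.18001806488761873 0.11970188580788135
handle [ 0.58518521 -0.17947341  0.005     ]
[263.12281264 211.40659484]
[262.39304234 132.20037774]
[0.28, -0.34, 2.02, 0.0, 0.004, 0.002, 8.5]
[0.27, -0.34, 2.02, 0.0, 0.004, 0.002, 8.5]
[0.26, -0.34, 2.02, 0.0, 0.004, 0.002, 8.5]
[0.25, -0.34, 2.02, 0.0, 0.004, 0.002, 8.5]
[0.25, -0.34, 2.02, 0.0, 0.004, 0.002, 8.5]
[0.0, 0.0, 0.96, 0.0, 0.0, 0.0, 8.5]
[0.0, 0.0, 0.96, 0.0, 0.0, 0.0, 8.5]
[0.0, 0.0, 0.96, 0.0, 0.0, 0.0, 8.5]
[0.0, 0.0, 0.96, 0.0, 0.0, 0.0, 8.5]
[0.0, 0.0, 0.96, 0.0, 0.0, 0.0, 8.5]
```

move_arm --series '[[[0.3, -0.35, 2.0, 0, 0.004, 0.002, 7], [0.3, -0.35, 2.0, 0, 0.004, 0.002, 6], [0.3, -0.35, 2.0, 0, 0.004, 0.002, 5], [0.25, -0.35, 2.0, 0, 0.004, 0.002, 5], [0.25, -0.3, 2.0, 0, 0.004, 0.002, 5]]]'

```text
t: 7.85
eef_pos: [0.5885, -0.1759, 0.2465]
eef_rot: [3.089, -0.549, 0.024]
force: [-0.1, -0.5, 0.4]
opening: 0.0499
```

```bash
python3 - <<'E'
from plan import *
st();plan([.5852,-.1795,.191],-.361,n=5,op=5)
E
```

```text
{'t': 7.85, 'eef_pos': [0.5885, -0.1759, 0.2465], 'eef_rot': [3.0894, -0.5489, 0.0238], 'force': [-0.0553, -0.4882, 0.4365], 'opening': 0.0499, 'joint_positions': [-0.3827, 0.302, 1.438, -0.0005, 1.3859, 1.5399]}
[-0.05, 0.09, 1.11, 0.0, -0.003, 0.002, 5]
[-0.05, 0.09, 1.11, 0.0, -0.003, 0.002, 5]
[-0.05, 0.09, 1.11, 0.0, -0.003, 0.002, 5]
[-0.04, 0.09, 1.11, 0.0, -0.003, 0.002, 5]
[-0.04, 0.09, 1.11, 0.0, -0.003, 0.002, 5]
```

move_arm --series '[[[-0.05, 0.1, 1.1, 0, -0.003, 0.002, 5], [-0.05, 0.1, 1.1, 0, -0.003, 0.002, 5], [-0.05, 0.1, 1.1, 0, -0.003, 0.002, 5], [-0.05, 0.1, 1.1, 0, -0.003, 0.002, 5], [-0.05, 0.05, 1.1, 0, -0.003, 0.002, 5]]]'

```text
t: 8.35
eef_pos: [0.5851, -0.1778, 0.1893]
eef_rot: [3.09, -0.56, 0.002]
force: [-0.2, -0.5, 0.1]
opening: 0.0498
```

```bash
python3 - <<'E'
from plan import *
st();plan([.5852,-.1795,.191],-.361,n=5,op=5)
E
```

```text
{'t': 8.35, 'eef_pos': [0.5851, -0.1778, 0.1893], 'eef_rot': [3.0899, -0.5603, 0.0017], 'force': [-0.2485, -0.505, 0.1385], 'opening': 0.0498, 'joint_positions': [-0.3874, 0.3531, 1.4938, -0.0011, 1.2933, 1.5424]}
[0.01, 0.03, -0.03, 0.0, -0.0, 0.0, 5]
[0.01, 0.03, -0.03, 0.0, -0.0, 0.0, 5]
[0.01, 0.03, -0.03, 0.0, -0.0, 0.0, 5]
[0.01, 0.03, -0.03, 0.0, -0.0, 0.0, 5]
[0.01, 0.03, -0.03, 0.0, -0.0, 0.0, 5]
```

move_arm --series '[[[0, 0.05, 0, 0, 0, 0, 3], [0, 0.05, 0, 0, 0, 0, 0.5], [0, 0, 0, 0, 0, 0, 0.5], [0, 0, 0, 0, 0, 0, 0.5], [0, 0, 0, 0, 0, 0, 0.5]]]' --squeeze 90

```text
t: 8.85
eef_pos: [0.584, -0.1791, 0.1875]
eef_rot: [3.09, -0.562, -0.003]
force: [0.5, 0.6, -1.7]
opening: 0.0105
```

move_arm --series '[[[0, 0, -1, 0, 0, 0, 0.5], [0, 0, -3, 0, 0, 0, 0.5], [0, 0, -4, 0, 0, 0, 0.5], [0, 0, -4, 0, 0, 0, 0.5], [0, 0, -3, 0, 0, 0, 0.5]]]'

```text
t: 9.35
eef_pos: [0.5824, -0.1783, 0.3339]
eef_rot: [-3.087, 0.561, 0.036]
force: [0.6, -0.7, -4.6]
opening: 0.0105
```

```bash
python3 - <<'E'
from plan import *
st();
p,r=pose();print('psi',np.arctan2(*r.as_matrix()[[1,0],0]))
c=cam('wrist','pics/w5.png')
t=S-.04*U+.014*U   # cover 40mm short of home
plan([t[0],t[1],.36],SY,op=.5,step=.04)
E
```

```text
{'t': 9.35, 'eef_pos': [0.5824, -0.1783, 0.3339], 'eef_rot': [-3.0871, 0.5611, 0.0356], 'force': [0.5596, -0.7186, -4.5923], 'opening': 0.0105, 'joint_positions': [-0.3898, 0.2488, 1.3256, -0.0011, 1.5902, 1.5406]}
psi -0.35959735601091636
[-1.76, -3.5, -0.18, -0.0, 0.001, -0.013, 0.5]
[-1.72, -3.52, -0.18, -0.0, 0.001, -0.013, 0.5]
[-1.67, -3.54, -0.18, -0.0, 0.001, -0.013, 0.5]
[-1.62, -3.57, -0.18, -0.0, 0.001, -0.013, 0.5]
[-1.57, -3.59, -0.18, -0.0, 0.001, -0.013, 0.5]
[-1.52, -3.61, -0.19, -0.0, 0.001, -0.013, 0.5]
[-1.47, -3.63, -0.19, -0.0, 0.001, -0.013, 0.5]
[-1.42, -3.65, -0.19, -0.0, 0.001, -0.013, 0.5]
[-1.37, -3.67, -0.19, -0.0, 0.001, -0.013, 0.5]
[-1.32, -3.69, -0.19, -0.0, 0.001, -0.013, 0.5]
```

move_arm --series '[[[-1.75, -3.5, -0.4, 0, 0.001, -0.013, 0.5], [-1.7, -3.5, -0.4, 0, 0.001, -0.013, 0.5], [-1.65, -3.55, -0.4, 0, 0.001, -0.013, 0.5], [-1.6, -3.6, -0.3, 0, 0.001, -0.013, 0.5], [-1.6, -3.6, -0.3, 0, 0.001, -0.013, 0.5]]]'

```text
t: 9.9
eef_pos: [0.5627, 0.0166, 0.3595]
eef_rot: [3.103, -0.474, -0.004]
force: [1.0, 0.1, -3.7]
opening: 0.0101
```

move_arm --series '[[[-1.5, -3.6, -0.3, 0, 0.001, -0.013, 0.5], [-1.5, -3.6, -0.2, 0, 0.001, -0.013, 0.5], [-1.4, -3.65, -0.2, 0, 0.001, -0.013, 0.5], [-1.4, -3.6, 0, 0, 0.001, -0.013, 0.5], [-1.3, -2.0, 0, 0, 0.001, -0.013, 0.5]]]'

```text
t: 10.4
eef_pos: [0.5363, 0.2031, 0.3622]
eef_rot: [3.117, -0.365, -0.002]
force: [0.6, -0.7, -4.1]
opening: 0.0106
```

```bash
python3 - <<'E'
from plan import *
import pickle
st();
p,r=pose();print('psi',np.arctan2(*r.as_matrix()[[1,0],0]))
c=cam('wrist','pics/w6.png');pickle.dump(c,open('w6.pkl','wb'))
t=S-.04*U+.014*U
plan([t[0],t[1],.36],SY,op=.5,n=5)
E
```

```text
{'t': 10.4, 'eef_pos': [0.5363, 0.2031, 0.3622], 'eef_rot': [3.1169, -0.3653, -0.0019], 'force': [0.5864, -0.7281, -4.0708], 'opening': 0.0106, 'joint_positions': [0.2638, 0.1519, 1.3832, -0.0027, 1.6089, 2.0678]}
psi -0.23334238245683916
[0.11, -0.13, 0.04, 0.0, 0.001, -0.001, 0.5]
[0.11, -0.13, 0.04, 0.0, 0.001, -0.001, 0.5]
[0.11, -0.13, 0.04, 0.0, 0.001, -0.001, 0.5]
[0.11, -0.13, 0.04, 0.0, 0.001, -0.001, 0.5]
[0.11, -0.13, 0.04, 0.0, 0.001, -0.001, 0.5]
```

View pics/w6.png

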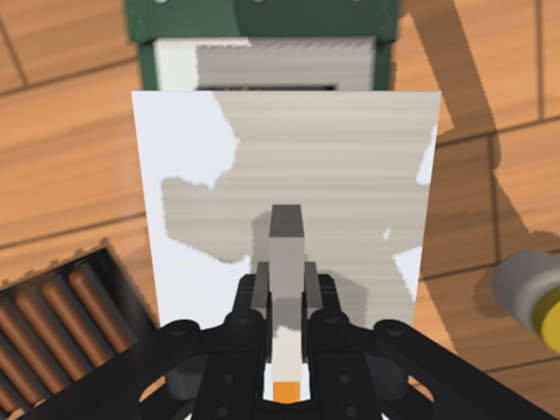

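The held plate shows its plain edge from (132,91) to (441,91), with the lip and rim ahead of it. From the 120 mm width I can get the plate's height and its pose in the tool frame.

```bash
python3 - <<'E'
from plan import *
import pickle
from scipy.optimize import brentq
c=pickle.load(open('w6.pkl','rb'))
f=lambda z:np.linalg.norm(ray(c,132.3,91,z)-ray(c,441,91,z))-.12
z=brentq(f,.05,.3);A,B=ray(c,132.3,91,z),ray(c,441,91,z);m=(A+B)/2;d=A-B
y=np.arctan2(d[1],d[0])-np.pi/2
p,r=pose();print('top z',z,'edge mid',m,'yaw',y,'tool frame',r.inv().apply(m-p))
def rel(m):return (m-S)@U,(m-S)@V
print('edge in seat',rel(m),'tcp in seat',rel(p))
print('seat side pts: lip edge corners', [rel(ray(c,u,v,.114)) for u,v in((157,37),(375,37))])
E
```

```text
top z 0.18033214398611674 edge mid [0.61196403 0.18410903 0.18033214] yaw -0.2338083821878567 tool frame [0.08074001 0.0034525  0.18141608]
edge in seat (np.float64(0.04849766518646852), np.float64(-0.010308474581954632)) tcp in seat (np.float64(-0.03151917628004665), np.float64(-0.006454118239133097))
seat side pts: lip edge corners [(np.float64(0.07560232554152768), np.float64(0.05853412028278491)), (np.float64(0.07469457713773178), np.float64(-0.05809516493047095))]
```

move_arm --series '[[[0.4, -0.2, 0.6, 0, 0, -0.002, 0.5], [0.4, -0.2, 0.6, 0, 0, -0.002, 0.5], [0.4, -0.2, 0.6, 0, 0, -0.002, 0.5], [0.4, -0.2, 0.6, 0, 0, -0.002, 0.5], [0.3, 0, 0.6, 0, 0, 0, 0.5]]]'

```text
t: 10.95
eef_pos: [0.5562, 0.2088, 0.3273]
eef_rot: [3.12, -0.346, -0.009]
force: [-0.4, 0.4, -4.3]
opening: 0.0102
```

```bash
python3 - <<'E'
from plan import *
import pickle
st();
p,r=pose();print('psi',np.arctan2(*r.as_matrix()[[1,0],0]),'seat',(p-S)@U,(p-S)@V)
print('toolz',r.as_matrix()[:,2])
c=cam('wrist');pickle.dump(c,open('w7.pkl','wb'))
cv2.imwrite('pics/w7.png',cv2.resize(c['pixels'][:200,80:480,::-1],None,fx=2,fy=2))
E
```

```text
{'t': 10.95, 'eef_pos': [0.5562, 0.2088, 0.3273], 'eef_rot': [3.1202, -0.346, -0.0093], 'force': [-0.3936, 0.3656, -4.3492], 'opening': 0.0102, 'joint_positions': [0.2638, 0.2134, 1.3815, 0.0, 1.5531, 2.0555]}
psi -0.2209000728898062 seat -0.011435630439301975 0.0013240624426669434
toolz [-0.00615749 -0.00161904 -0.99997973]
```

View pics/w7.png

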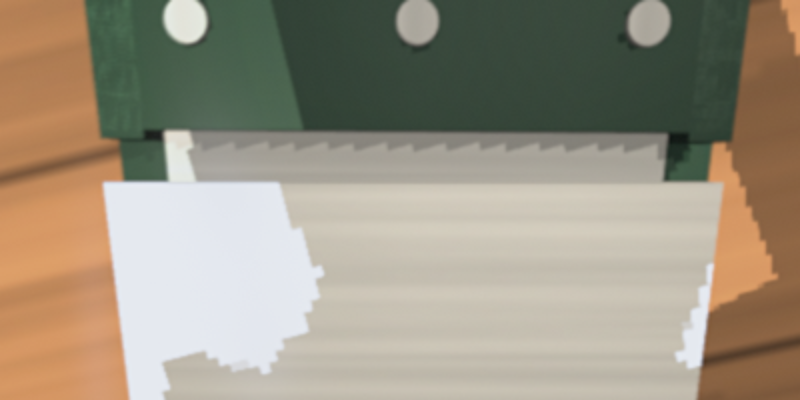

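The plain edge spans (103,182)–(722,183), midpoint 412.5. The rim, lip and screws are centred at about 417, so the cover is about 1 mm too far to +y, which agrees with the TCP reading of 1.3 mm.

```bash
python3 - <<'E'
from plan import *
import pickle
from scipy.optimize import brentq
c=pickle.load(open('w7.pkl','rb'))
q=lambda u,v,z:ray(c,80+u/2,v/2,z)
f=lambda z:np.linalg.norm(q(103,182,z)-q(722,183,z))-.12
z=brentq(f,.05,.3);A,B=q(103,182,z),q(722,183,z);m=(A+B)/2;d=A-B
rel=lambda m:(((m-S)@U).round(4),((m-S)@V).round(4))
print('top z',z,'yaw',np.arctan2(d[1],d[0])-np.pi/2,'edge',rel(m))
z=.1445;m=(q(103,182,z)+q(722,183,z))/2;print('edge at z .1445',rel(m))
for z in(.114,.108):print('lip',z,[rel(q(u,v,z)) for u,v in((300,130),(540,132))])
p,r=pose();print('seat',rel(p),p[2])
t=S-.02*U+.014*U;plan([t[0],t[1],.313],SY,n=5,op=.5)
E
```

```text
top z 0.14545567205901452 yaw -0.22292860300885708 edge (np.float64(0.0656), np.float64(0.001))
edge at z .1445 (np.float64(0.0656), np.float64(0.001))
lip 0.114 [(np.float64(0.0763), np.float64(0.0268)), (np.float64(0.0761), np.float64(-0.0282))]
lip 0.108 [(np.float64(0.0766), np.float64(0.0276)), (np.float64(0.0764), np.float64(-0.0292))]
seat (np.float64(-0.0113), np.float64(0.001)) 0.3256794291748326
[0.11, 0.02, 0.25, 0.001, 0.001, 0.001, 0.5]
[0.11, 0.02, 0.25, 0.001, 0.001, 0.001, 0.5]
[0.11, 0.02, 0.25, 0.001, 0.001, 0.001, 0.5]
[0.11, 0.02, 0.25, 0.001, 0.001, 0.001, 0.5]
[0.11, 0.02, 0.25, 0.001, 0.001, 0.001, 0.5]
```

move_arm --series '[[[0.2, 0.1, 0, 0, 0.005, 0, 0.5], [0.2, 0, 0.2, 0, 0, 0, 0.5], [0, 0, 0.4, 0, 0, 0, 0.5], [0, 0, 0.4, 0, 0, 0, 0.5], [0, 0, 0.3, 0, 0, 0, 0.5]]]'

```text
t: 11.5
eef_pos: [0.561, 0.2049, 0.312]
eef_rot: [3.118, -0.351, -0.003]
force: [-1.0, 0.0, -4.6]
opening: 0.0101
```

```bash
cat > rep.py <<'E'
from plan import *
s=st();p,r=pose(s);M=r.as_matrix()
print('psi',np.arctan2(M[1,0],M[0,0]).round(4),'seat',((p-S)@U).round(4),((p-S)@V).round(4),'edge',((p-S)@U+.077).round(4),'underside',(p[2]-.186).round(4),'tilt x,y (tool frame)',(r.inv()*down(SY)).as_rotvec().round(4))
f=np.array(s['force']);print('F along U,V,z',(f@U).round(2),(f@V).round(2),f[2].round(2),'M',np.round(s['moment'],2))
E
python3 rep.py
```

```text
{'t': 11.5, 'eef_pos': [0.561, 0.2049, 0.312], 'eef_rot': [3.1178, -0.3506, -0.0029], 'force': [-1.0329, 0.0017, -4.6249], 'opening': 0.0101, 'joint_positions': [0.2561, 0.2274, 1.3957, -0.0032, 1.5218, 2.051]}
psi -0.224 seat -0.0059 -0.0014 edge 0.0711 underside 0.126 tilt x,y (tool frame) [0.0043 0.0014 0.001 ]
F along U,V,z -1.01 -0.23 -4.62 M [-0.07 -0.04 -0.03]
```

move_arm --series '[[[-0.1, -0.08, 0.2, 0.002, 0, 0, 0.5], [-0.1, 0, 0.4, 0.002, 0, 0, 0.5], [0, 0, 0.4, 0, 0, 0, 0.5], [0, 0, 0.4, 0, 0, 0, 0.5], [0, 0, 0.3, 0, 0, 0, 0.5]]]'

```text
t: 12.0
eef_pos: [0.5586, 0.2066, 0.2938]
eef_rot: [-3.122, 0.35, 0.002]
force: [0.4, -0.7, -4.6]
opening: 0.0104
```

```bash
python3 rep.py
```

```text
{'t': 12.0, 'eef_pos': [0.5586, 0.2066, 0.2938], 'eef_rot': [-3.1217, 0.3498, 0.0018], 'force': [0.4436, -0.6808, -4.6312], 'opening': 0.0104, 'joint_positions': [0.2589, 0.2337, 1.4251, 0.0008, 1.4838, 2.0529]}
psi -0.2232 seat -0.0086 -0.0003 edge 0.0684 underside 0.1078 tilt x,y (tool frame) [-0.0002  0.0012  0.0018]
F along U,V,z 0.58 -0.56 -4.63 M [ 0.05 -0.03  0.01]
```

move_arm --series '[[[0, 0, 0.2, 0, 0, 0, 0.5], [0, 0, 0.2, 0, 0, 0, 0.5], [0, 0, 0.15, 0, 0, 0, 0.5], [0, 0, 0.15, 0, 0, 0, 0.5], [0, 0, 0.1, 0, 0, 0, 0.5]]]'

```text
t: 12.5
eef_pos: [0.5581, 0.2066, 0.2898]
eef_rot: [-3.121, 0.35, -0.001]
force: [-4.6, -1.7, 3.3]
opening: 0.0105
```

```bash
python3 rep.py
```

```text
{'t': 12.5, 'eef_pos': [0.5581, 0.2066, 0.2898], 'eef_rot': [-3.1211, 0.3496, -0.0012], 'force': [-4.6098, -1.6794, 3.3456], 'opening': 0.0105, 'joint_positions': [0.2592, 0.2348, 1.432, 0.0006, 1.4738, 2.053]}
psi -0.2231 seat -0.009 -0.0004 edge 0.068 underside 0.1038 tilt x,y (tool frame) [-0.001  -0.0007  0.0019]
F along U,V,z -4.12 -2.67 3.35 M [-0.21  0.49 -0.06]
```

move_arm --series '[[[0, 0, 0.15, 0, 0, 0, 0.5], [0, 0, 0.2, 0, 0, 0, 0.5], [0, 0, 0.2, 0, 0, 0, 0.5], [0, 0, 0.2, 0, 0, 0, 0.5], [0, 0, 0.2, 0, 0, 0, 0.5]]]'

```text
t: 13.0
eef_pos: [0.5578, 0.2065, 0.2874]
eef_rot: [-3.12, 0.35, -0.007]
force: [-7.0, -2.0, 9.5]
opening: 0.0104
```

```bash
python3 rep.py
```

```text
{'t': 13.0, 'eef_pos': [0.5578, 0.2065, 0.2874], 'eef_rot': [-3.12, 0.3496, -0.007], 'force': [-7.0176, -2.0416, 9.5274], 'opening': 0.0104, 'joint_positions': [0.2592, 0.2343, 1.4374, 0.0003, 1.465, 2.0531]}
psi -0.2232 seat -0.0093 -0.0006 edge 0.0677 underside 0.1014 tilt x,y (tool frame) [-0.0026 -0.0042  0.0018]
F along U,V,z -6.38 -3.56 9.53 M [-0.33  1.09 -0.06]
```

move_arm --series '[[[0.2, 0, 0.1, 0, 0.002, 0, 0.5], [0.3, 0, 0.1, 0, 0.002, 0, 0.5], [0.3, 0, 0.1, 0, 0, 0, 0.5], [0.3, 0, 0.1, 0, 0, 0, 0.5], [0.3, 0, 0.1, 0, 0, 0, 0.5]]]'

```text
t: 13.5
eef_pos: [0.5678, 0.2056, 0.2874]
eef_rot: [-3.116, 0.345, 0.004]
force: [-8.2, -0.1, 7.3]
opening: 0.0102
```

```bash
python3 rep.py
```

```text
{'t': 13.5, 'eef_pos': [0.5678, 0.2056, 0.2874], 'eef_rot': [-3.1165, 0.3449, 0.0039], 'force': [-8.1594, -0.1179, 7.3187], 'opening': 0.0102, 'joint_positions': [0.2519, 0.2553, 1.4117, 0.0066, 1.4748, 2.0425]}
psi -0.2204 seat 0.0007 0.0008 edge 0.0777 underside 0.1014 tilt x,y (tool frame) [-0.0058  0.0032  0.0046]
F along U,V,z -7.93 -1.94 7.32 M [-0.17  1.23  0.01]
```

move_arm --series '[[[0.3, 0.05, 0.15, 0.002, 0, 0.002, 0.5], [0.3, 0.05, 0.15, 0.002, 0, 0.002, 0.5], [0.3, 0.03, 0.15, 0, 0, 0, 0.5], [0.3, 0, 0.15, 0, 0, 0, 0.5], [0.3, 0, 0.15, 0, 0, 0, 0.5]]]'

```text
t: 14.0
eef_pos: [0.5775, 0.2038, 0.2875]
eef_rot: [-3.108, 0.345, 0.025]
force: [-14.6, -1.6, 12.1]
opening: 0.0104
```

```bash
python3 rep.py
```

```text
{'t': 14.0, 'eef_pos': [0.5775, 0.2038, 0.2875], 'eef_rot': [-3.1083, 0.3455, 0.0248], 'force': [-14.5803, -1.581, 12.058], 'opening': 0.0104, 'joint_positions': [0.2421, 0.2763, 1.3855, 0.0188, 1.4898, 2.0327]}
psi -0.2213 seat 0.0105 0.0012 edge 0.0875 underside 0.1015 tilt x,y (tool frame) [-0.0122  0.0173  0.0036]
F along U,V,z -13.86 -4.8 12.06 M [-0.39  2.02 -0.09]
```

move_arm --series '[[[0.3, 0.05, 0.1, -0.003, 0.004, 0.002, 0.5], [0.3, 0.05, 0.1, -0.003, 0.004, 0.002, 0.5], [0.3, 0.03, 0.1, -0.003, 0.004, 0, 0.5], [0.3, 0, 0.1, -0.003, 0.004, 0, 0.5], [0.3, 0, 0.1, -0.003, 0.004, 0, 0.5]]]'

```text
t: 14.5
eef_pos: [0.5836, 0.2041, 0.2883]
eef_rot: [-3.119, 0.345, 0.04]
force: [-15.9, 0.1, 10.5]
opening: 0.0102
```

```bash
python3 rep.py
```

```text
{'t': 14.5, 'eef_pos': [0.5836, 0.2041, 0.2883], 'eef_rot': [-3.1189, 0.3452, 0.04], 'force': [-15.9164, 0.0961, 10.5349], 'opening': 0.0102, 'joint_positions': [0.2418, 0.2926, 1.3633, 0.012, 1.5084, 2.0322]}
psi -0.2205 seat 0.0164 0.0028 edge 0.0934 underside 0.1023 tilt x,y (tool frame) [-0.0005  0.0257  0.0045]
F along U,V,z -15.54 -3.47 10.53 M [-0.02  2.16 -0.17]
```

move_arm --series '[[[0.3, 0.05, 0.15, 0, 0.008, 0.001, 0.5], [0.3, 0.05, 0.15, 0, 0.008, 0.001, 0.5], [0.3, 0.05, 0.15, 0, 0.008, 0.001, 0.5], [0.3, 0.05, 0.2, 0, 0.008, 0.001, 0.5], [0.3, 0.05, 0.2, 0, 0.008, 0, 0.5]]]'

```text
t: 15.0
eef_pos: [0.5842, 0.2041, 0.2881]
eef_rot: [-3.119, 0.342, 0.047]
force: [-19.4, 0.1, 14.8]
opening: 0.0106
```

```bash
python3 rep.py; python3 - <<'E'
from plan import *
import pickle
p,r=pose();g=p+r.apply([0,0,.155]);print('grip in seat',(g-S)@U,(g-S)@V,g[2])
c=cam('wrist');pickle.dump(c,open('w8.pkl','wb'));t=cam('top');cv2.imwrite('pics/w8.png',np.vstack([c['pixels'][:260],t['pixels'][100:240]])[:,:,::-1])
E
```

```text
{'t': 15.0, 'eef_pos': [0.5842, 0.2041, 0.2881], 'eef_rot': [-3.1191, 0.3422, 0.0469], 'force': [-19.4058, 0.134, 14.8308], 'opening': 0.0106, 'joint_positions': [0.2412, 0.2953, 1.3603, 0.0135, 1.5128, 2.0296]}
psi -0.2185 seat 0.017 0.003 edge 0.094 underside 0.1021 tilt x,y (tool frame) [-0.      0.0301  0.0065]
F along U,V,z -18.94 -4.21 14.83 M [-0.01  2.44 -0.27]
grip in seat 0.012344147534257069 0.002947839379725064 0.13321326106651682
```

View pics/w8.png

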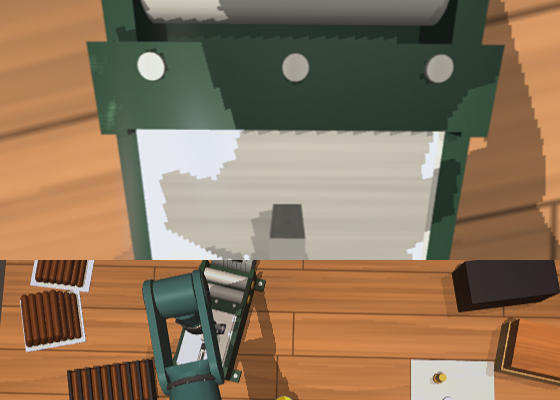

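The cover has stalled against the pocket's wall (x unchanged while the force rose), and the plate is centred between the cheeks (136–445 against a midpoint of 291). Next I level the tool pitch while keeping the grip point, and press down.

move_arm --series '[[[-0.05, 0.05, 0.2, 0, 0.015, 0.001, 0.5], [-0.05, 0.05, 0.25, 0, 0.015, 0.001, 0.5], [-0.05, 0.05, 0.3, 0, 0.015, 0.001, 0.5], [-0.05, 0.05, 0.3, 0, 0.015, 0.001, 0.5], [0, 0, 0.35, 0, 0.015, 0, 0.5]]]' --squeeze 110

```text
t: 15.6
eef_pos: [0.5747, 0.2057, 0.2874]
eef_rot: [-3.122, 0.346, -0.049]
force: [-16.0, -2.1, 19.6]
opening: 0.0099
```

```bash
cat >> rep.py <<'E'
g=p+r.apply([0,0,.155]);print('grip in seat',((g-S)@U).round(4),((g-S)@V).round(4),g[2].round(4))
E
python3 rep.py
```

```text
{'t': 15.6, 'eef_pos': [0.5747, 0.2057, 0.2874], 'eef_rot': [-3.1218, 0.346, -0.0488], 'force': [-15.9971, -2.1426, 19.5591], 'opening': 0.0099, 'joint_positions': [0.2536, 0.2604, 1.4056, -0.0109, 1.4464, 2.0463]}
psi -0.2208 seat 0.0074 0.0024 edge 0.0844 underside 0.1014 tilt x,y (tool frame) [-0.0038 -0.0308  0.0042]
F along U,V,z -15.11 -5.67 19.56 M [-0.34  3.   -0.2 ]
grip in seat 0.0122 0.003 0.1324
```

move_arm --series '[[[0.15, 0.05, 0.3, 0, -0.01, 0, 0.5], [0.15, 0.05, 0.3, 0, -0.01, 0, 0.5], [0.1, 0.05, 0.35, 0, -0.005, 0, 0.5], [0.05, 0, 0.4, 0, 0, 0, 0.5], [0.05, 0, 0.4, 0, 0, 0, 0.5]]]'

```text
t: 16.1
eef_pos: [0.5775, 0.2041, 0.2874]
eef_rot: [-3.114, 0.345, -0.018]
force: [-10.7, -2.1, 16.8]
opening: 0.0101
```

```bash
python3 rep.py
```

```text
{'t': 16.1, 'eef_pos': [0.5775, 0.2041, 0.2874], 'eef_rot': [-3.114, 0.3453, -0.0181], 'force': [-10.7476, -2.0921, 16.7541], 'opening': 0.0101, 'joint_positions': [0.2462, 0.2693, 1.3943, 0.004, 1.4642, 2.0375]}
psi -0.2209 seat 0.0105 0.0015 edge 0.0875 underside 0.1014 tilt x,y (tool frame) [-0.0097 -0.0105  0.0041]
F along U,V,z -10.01 -4.44 16.75 M [-0.5   1.95 -0.12]
grip in seat 0.0121 0.003 0.1325
```

move_arm --series '[[[0.1, 0.03, 0.4, -0.003, -0.004, 0, 0.5], [0.1, 0.03, 0.5, -0.003, -0.004, 0, 0.5], [0.1, 0, 0.5, -0.002, -0.002, 0, 0.5], [0.1, 0, 0.6, 0, 0, 0, 0.5], [0.05, 0, 0.6, 0, 0, 0, 0.5]]]'

```text
t: 16.6
eef_pos: [0.5785, 0.2041, 0.2874]
eef_rot: [-3.114, 0.344, -0.008]
force: [-13.8, -4.2, 22.6]
opening: 0.0098
```

```bash
python3 rep.py; python3 - <<'E'
from plan import *
c=cam('wrist');s=cam('scene')
u,v=map(int,proj(s,S+[0,0,.02]));k=cv2.resize(s['pixels'][v-50:v+55,u-70:u+70],None,fx=4,fy=4)
cv2.imwrite('pics/w9.png',np.vstack([k[:,:560],c['pixels'][:180]])[:,:,::-1]);E
E
python3 rep.py | tail -3
```

```text
{'t': 16.6, 'eef_pos': [0.5785, 0.2041, 0.2874], 'eef_rot': [-3.1144, 0.3444, -0.0085], 'force': [-13.8018, -4.2021, 22.6184], 'opening': 0.0098, 'joint_positions': [0.2453, 0.273, 1.3898, 0.0059, 1.4708, 2.0359]}
psi -0.2203 seat 0.0114 0.0017 edge 0.0884 underside 0.1014 tilt x,y (tool frame) [-0.0088 -0.0045  0.0047]
F along U,V,z -12.51 -7.18 22.62 M [-0.66  2.16 -0.23]
grip in seat 0.0121 0.003 0.1324
psi -0.2203 seat 0.0114 0.0016 edge 0.0884 underside 0.1014 tilt x,y (tool frame) [-0.0089 -0.0046  0.0047]
F along U,V,z -12.96 -6.25 22.81 M [-0.71  2.33 -0.17]
grip in seat 0.0121 0.003 0.1324Traceback (most recent call last):
  File "<stdin>", line 4, in <module>
NameError: name 'E' is not defined
```

View pics/w9.png

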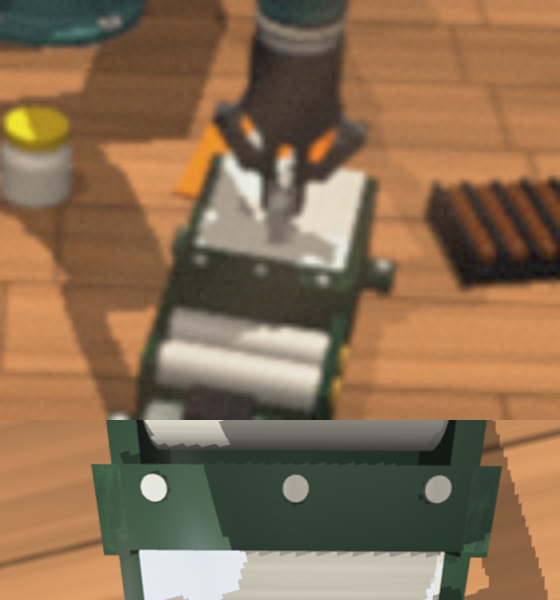

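The scene view shows the plate flat on the housing with its edge under the lip, jar and mould untouched. The wrist view puts the cover about 2 mm to +y, within the 5 mm limit. The readings are steady: grip z 0.1324 against 0.0325 when the cover lay on the table, so the underside is at about 100 mm, with about 27 N pressing down. Handing in.

```bash
python3 -c "
from bench import job
print(job.close_job())"; python3 rep.py
```

```text
the job is handed in; nothing more can be done
None
the job is handed in; nothing more can be done
```

I turned the fastener's wing into line with the lip and set the aluminium cover over it. I then slid the cover under the lip until it stopped against the pocket's back wall. I handed the job in at about 16.7 s, with the arm still pressing the cover down. No verdict was reported.

**What the last checks showed**
- **Wing:** within about 0.01 rad of lined up when last seen, before the cover went on. It is hidden under the gripper now, so I could not check it again.
- **Fit along the machine:** the grip point stood about 1 mm short of where it should be when home. The cover did not move when I pushed harder, so I take it as fully home.
- **Height:** the underside is at about 100 mm, level with the rim. This comes from the tool height, compared with the cover lying on the table.
- **Push:** about 27 N down on the cover, against 8 N from the switch spring. The arm was also pushing about 13 N towards the lip.
- **Other things:** the jar and the mould looked undisturbed in the last scene picture. I did not check the gauge and the cutter again, but the arm did not go near them after the start.

**What was less certain**
- **Sideways position:** the arm's reading gave +3 mm, while the camera gave about +2 mm. Both are inside the 5 mm limit, but I left it off-centre with a sideways force of 6–7 N.
- **Slotted end:** it was hidden under the gripper, so I judged it flat from the height, tilt and forces rather than seeing it.

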